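# Dial open the lens case and park its lid

## Robot

A 6-joint arm with a two-finger parallel gripper is mounted at the origin on the work surface. World frame = base frame: x ahead of the robot, y to its left, z up, the work surface at z = 0. Lengths are in m, angles in rad, forces in N, time in s.
With the tool pointing down it reaches from about 0.375 to 0.9 m from the base axis. Payload 3.1 kg.
Tool frame: the origin (TCP) lies midway between the tips of the shut fingers; the grasp point (between the pads) lies 19 mm behind it; x points along the fingers, z is the direction in which the jaws open and shut, and the axes are right-handed (so a half turn about x gives the same grasp; the last joint's range is limited). The gripper opens to 85 mm and grips with 20 to 120 N. Pads are 22 mm wide; open, the fingers measure 114 mm over their backs; the gripper's body (76 mm by 85 mm) begins 54 mm behind the grasp point. The pads swing forward as they close: fully open they stand 13 mm farther back than shut.
Start: joints at [-1.456, 0.527, 1.433, -0, 1.181, -0.178], TCP at [0.18, -0.598, 0.231] pointing down, gripper open.
Joint ranges: [-3.08, 3.08], [-0.75, 2.2], [0.22, 2.44], [-1.43, 4.57], [0, 2.65], [-2.85, 2.85]. Speed limits (rad/s): [2.79, 2.79, 3.14, 3.14, 3.14, 3.14].

## Interface

Orientations are given as a unit quaternion [x, y, z, w].
In Python, from station import telemetry, optics, manip gives the robot as it stands.
- The arm moves only by the tool step_arm, never from a script. Its argument "commands" is a list of rows, each a list of 4 numbers: the shift along the tool's x, y, z in m, then the turn about the tool's x in rad. A call has 1 to 8 rows; each row is the pose to reach, as a shift and turn from the pose measured when the call began, along the tool's axes at that moment; what a row does not reach only later rows make up. A row lasts 1/12 s, in which the tool goes at most 41.7 mm and 7.16 degrees, less where a joint would pass 70% of its speed; a pose out of reach is approached as far as the arm can. A call with a gripper value outside its range is refused whole. "jaw" is the finger opening in m, from 0 to 0.0854, set as the call begins (left out, the last holds). The fingers move at their own pace and stop on an object; "grip_force" is the grip in N (left out, the last holds). Time passes only in rows, so rows that repeat a pose let the fingers close. It gives the time, the measured TCP pose, the force and the opening at its end, in the units of the state.
- telemetry.sense(): the state, without advancing time (a new reading comes with each control period).
- optics.snapshot(name): name is "scene" or "side" or "wrist"; returns the picture (420x560x3 uint8, red, green, blue); there is no depth.
- optics.camera_params(name): a dict with "mtx" (3x3 intrinsics, pixels), "origin" and "attitude" of the camera in the world. Camera axes: x right, y down, z forward; pixel columns grow to the right and rows downward; lengths in m; the calibration is good to about 2 mm. The wrist camera is an equidistant fisheye: a pixel r from the principal point sees the ray r / f radians off the axis. A picture is of the moment at which its call begins: read the wrist's pose just before it. camera_params takes no time and is no camera call; for the wrist camera it gives the pose at the moment of the call.
- manip.sign_off(): hands the job in, once; it reports no verdict.
The state is a dict: "t": time; "q": joint angles; "qd": joint speeds; "tau": joint torques, N m; "tcp_pos": TCP position; "tool_rot": TCP orientation; "force": force on the tool from outside, world axes, zero at the start; "ft_torque": the same for the moment, N m; "finger_gap": opening from 0.0 (shut) to 1.0 (fully open).
Only numpy, scipy, OpenCV 4.12 (cv2) and the standard library are available. Lean on these libraries where they do the work, as an engineer would, in place of code of your own. Each camera call takes 0.05 s, during which the arm holds its last target.

## Task

Unlock the microscope lens case: turn its two combination dials, one at a time, until each pointer bar lies squarely over its own slot in the lid. Then lift the lid off over the dials by its handle and lower it, without dropping it, over the two pins of the white parking stand until it lies flat on the block, and let go. Leave the dials in the open position and do not knock the other lab things about.

Things in the scene. Friction and masses are not known exactly. Their poses are not given: they have to be found in the camera images.
- case: Fixed grey lens case, 120 (x) x 236 (y) x 70 mm high, closed by the lid. Origin under its centre on the table; x away from the robot at yaw 0. Dial axes at y = +80 mm (left) and -80 mm (right), x = 0. Two round locating pins, 10 mm thick, at x = +42 and -42 mm, y = 0, pass through the lid's holes and end 12 mm above its top.
- dial_left (a joint): Left dial's angle (rad, grows counter-clockwise seen from above); turns within -2.8..2.8 and no farther, stays where left (dry friction 0.08 N m, no clicks). 0 = open, the pointer's long end to the case's +x. Starts between 1.5 and 2.6. Bars more than about 0.15 rad off stop the lid from lifting.
- dial_right (a joint): Right dial's angle, same sense, limits and friction. 0 = open, the pointer's long end to the case's -x. Starts between -2.6 and -1.5.
- dial_left_grip (a point): On the left dial's axis, 100 mm above the table. The dial is a steel pointer bar on a 16 mm thick neck: 14 mm wide (grip it across), 82 to 116 mm above the table, 6 mm clear of the lid's top; long end 36 mm from the axis (its last 12 mm only 10 mm wide, black line on top), short end 18 mm. The long end points to this point's +x.
- dial_right_grip (a point): The same on the right dial, an equal bar, also 100 mm above the table; its long end points to this point's -x.
- lid: Loose aluminium lid plate, 112 (x) x 226 (y) x 6 mm, 0.24 to 0.42 kg, on the case's rim at first (underside 70 mm above the table). Origin: centre of its underside, axes as the case's. Round 14 mm holes at x = +-42 mm, y = 0. 22 mm wide slots along x: at y = +80 mm from x = -23.5 to 41.5 mm, at y = -80 mm from -41.5 to 23.5. It must rise 50 mm to clear the dials.
- lid_handle (a point): Middle of the lid's black bridge handle, 35 mm above the lid's underside: a bar along the lid's x, 50 mm long, 14 mm wide (y), 18 mm tall (26 to 44 mm above the underside), on two posts; grip it across its width.
- stand: Fixed white parking stand, block 120 (x) x 90 (y) x 36 mm, origin under its centre. Two upright round pins, 10 mm thick, at x = +42 and -42 mm, y = 0, end 88 mm above the table; their top 12 mm taper to 3 mm. The lid's holes fit over them either way round; fully down, its underside is 36 mm above the table and it overhangs in y.
- wash_bottle: Bystander: white wash bottle, 64 mm across, 170 mm tall; origin at the middle of its underside; leave alone.
- stain_jar: Bystander: amber glass jar with black cap, 56 mm across, 75 mm tall; origin at the middle of its underside; leave alone.
- beaker: Bystander: glass beaker, 68 mm across, 90 mm tall; origin at the middle of its underside; leave alone.
- slide_box: Bystander: closed grey slide box, 90 x 160 x 32 mm; origin at the middle of its underside; leave alone.
- petri_stack: Bystander: two stacked clear petri dishes, 92 mm across, 47 mm tall; origin at the middle of its underside; leave alone.
- marker: Bystander: black marker pen lying down, 125 mm long, 16 mm thick; origin at the middle of its underside; leave alone.
- coverslip_box: Bystander: small cardboard box, 45 x 60 x 30 mm; origin at the middle of its underside; leave alone.
Things that resemble listed ones, but are neither listed nor needed, are in the scene too. Leave any orange or pink look-alike of the stand alone.

How it is judged:
On the way, in this order (a step that is already met when the one before it is completed fails the run):
1. both dials are at open (within 0.25 rad) while the lid still lies on the case (value of joint dial_left between -0.25 and 0.25 rad and value of joint dial_right between -0.25 and 0.25 rad and z of lid in the frame of case below 0.08 m and horizontal distance between lid and case below 0.01 m), for 0.2 s.
2. the lid is lifted clear over both dials (z of lid in the frame of case above 0.118 m), for 0.1 s.
At the end, for the whole second after the job is handed in: The lid is threaded over both pins of the stand (centre within 6 mm, either way round within 0.10 rad), flat on the block (underside 32 to 40 mm above the table, tilt under 0.04 rad), at rest; both dials are still within 0.3 rad of open (value of joint dial_left between -0.3 and 0.3 rad and value of joint dial_right between -0.3 and 0.3 rad and horizontal distance between lid and stand below 0.006 m and angle between the x axis of lid and the x axis of stand, either way round below 0.1 rad and z of lid in the frame of stand between 0.032 and 0.04 m and angle between lid's own z axis and vertical below 0.04 rad and linear speed of lid below 0.02 m/s); the robot touches nothing.
It fails at once if the lid is dropped down the stand's pins instead of lowered (faster than 0.4 m/s there) (horizontal distance between lid and stand below 0.02 m and z of lid in the frame of stand below 0.085 m and linear speed of lid above 0.4 m/s).
It fails at once if a bystander is pushed more than 30 mm (distance of any of wash_bottle, stain_jar, beaker, slide_box, petri_stack, marker, coverslip_box from where it was at the start of the episode above 0.03 m).
It fails at once if the wash bottle, jar or beaker is tipped over (angle between any of wash_bottle, stain_jar, beaker's own z axis and vertical above 0.5 rad).
It also fails if it takes over 72 s, if anything falls off the work surface, if the arm or the gripper's body presses on something with over 40 N, if the wrist force passes 120 N, or if a joint passes its speed limit or range.

## Working session

There is one attempt and no reset: what is moved stays moved. The work goes in short steps, Python scripts to look and compute and a tool call to move; the robot and the scene stay as the last step left them, time stands still between calls to the robot, and variables do not carry over. Pictures are saved under pics/ and viewed, and the job is handed in when it is done.

Besides the shell and the picture viewer there is one more tool, called as name(argument=value, ...) on one line, values as JSON. step_arm: Moves the arm, as the interface text tells. Its arguments: {"type":"object","properties":{"commands":{"type":"array","items":{"type":"array","items":{"type":"number"}}},"jaw":{"type":"number"},"grip_force":{"type":"number"}},"required":["commands"]}

```bash
ls; mkdir -p pics
python3 - <<'E'
from station import telemetry, optics, manip
import cv2
s=telemetry.sense(); print(s)
for n in ["scene","side","wrist"]:
    p=optics.camera_params(n); print(n,p)
    im=optics.snapshot(n); cv2.imwrite(f"pics/{n}0.png",im[:,:,::-1])
E
```

```text
pics
{'t': 0.0, 'q': array([-1.45645493e+00,  5.28420164e-01,  1.43389688e+00,  4.51044352e-06,
        1.18139688e+00, -1.78507063e-01]), 'qd': array([-0.0005132 , -0.00253792, -0.00028779, -0.00220283,  0.00018283,
        0.00111185]), 'tau': array([ 4.89847807e-04, -4.42348731e+01, -1.78027850e+01, -4.67623158e-04,
        8.54871178e-03,  7.05363874e-06]), 'tcp_pos': array([ 0.18036823, -0.59766645,  0.2303636 ]), 'tool_rot': array([ 0.42224709,  0.56811162, -0.42115096,  0.5670877 ]), 'force': array([-0.11152143, -0.59257764,  0.172116  ]), 'ft_torque': array([-0.02503274,  0.00170241, -0.04350835]), 'finger_gap': 0.9947271900550652}
scene {'mtx': array([[545.15396108,   0.        , 285.05545855],
       [  0.        , 545.15396108, 201.76757187],
       [  0.        ,   0.        ,   1.        ]]), 'origin': array([1.18348808, 1.14566676, 1.34606141]), 'attitude': array([ 0.22534749,  0.89299704, -0.37819315, -0.0935133 ])}
side {'mtx': array([[458.30467246,   0.        , 274.48508979],
       [  0.        , 458.30467246, 217.82491833],
       [  0.        ,   0.        ,   1.        ]]), 'origin': array([0.19518318, 0.90809429, 0.8468    ]), 'attitude': array([-0.16217653,  0.88186714, -0.43405608,  0.08720339])}
wrist {'mtx': array([[325.1922621 ,   0.        , 283.38422079],
       [  0.        , 325.1922621 , 207.35575235],
       [  0.        ,   0.        ,   1.        ]]), 'origin': array([ 0.25921162, -0.57456099,  0.37320606]), 'attitude': array([ 0.79222325, -0.58857733, -0.09673857,  0.12884367])}
```

View pics/scene0.png

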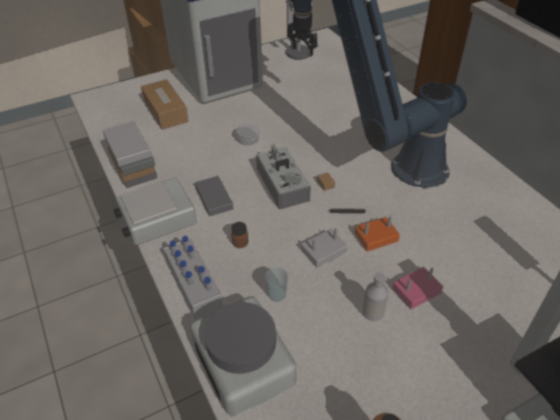

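View pics/side0.png

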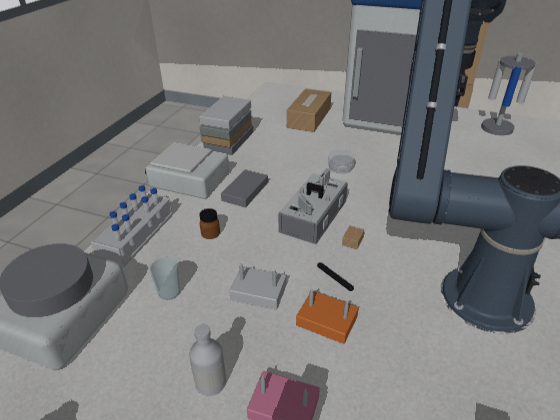

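View pics/wrist0.png

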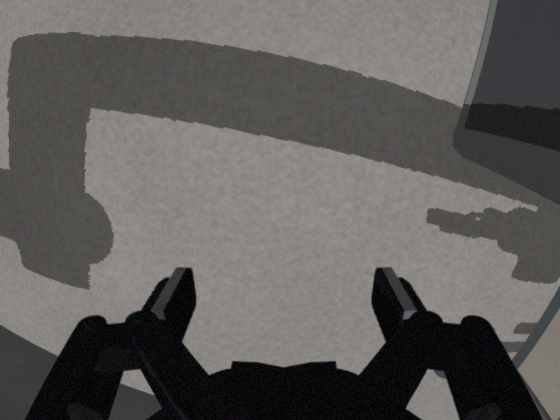

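The case is at scene (283,177) / side (314,205). Three things could pass for the stand:
- the white/grey one, scene (325,247) / side (259,285)
- the orange one, scene (377,233) / side (328,313)
- the pink one, scene (418,287) / side (284,400)

I choose the white one. The marker, coverslip box, jar and beaker are nearby. Close crops next.

```bash
cat > h.py <<'E'
import numpy as np, cv2
from scipy.spatial.transform import Rotation as R
from station import telemetry, optics, manip
def cam(n):
    p=optics.camera_params(n); return np.array(p["mtx"]),np.array(p["origin"]),R.from_quat(p["attitude"]).as_matrix()
def proj(n,P,c=None):
    K,o,A=c or cam(n); v=(np.atleast_2d(P)-o)@A
    if n=="wrist":
        r=np.hypot(v[:,0],v[:,1]); th=np.arctan2(r,v[:,2]); k=th/np.maximum(r,1e-9)
        return np.c_[K[0,2]+K[0,0]*k*v[:,0],K[1,2]+K[1,1]*k*v[:,1]]
    return np.c_[K[0,2]+K[0,0]*v[:,0]/v[:,2],K[1,2]+K[1,1]*v[:,1]/v[:,2]]
def ray(n,uv,c=None):
    K,o,A=c or cam(n); uv=np.atleast_2d(uv)
    a=(uv[:,0]-K[0,2])/K[0,0]; b=(uv[:,1]-K[1,2])/K[1,1]
    if n=="wrist":
        th=np.hypot(a,b); s=np.sin(th)/np.maximum(th,1e-9); d=np.c_[a*s,b*s,np.cos(th)]
    else: d=np.c_[a,b,np.ones_like(a)]
    d=d/np.linalg.norm(d,axis=1)[:,None]
    return o,d@A.T
def onz(n,uv,z,c=None):
    o,d=ray(n,uv,c); return o+d*((z-o[2])/d[:,2])[:,None]
def crop(n,im,x0,y0,x1,y1,f,name):
    c=cv2.resize(im[y0:y1,x0:x1,::-1],None,fx=f,fy=f,interpolation=cv2.INTER_CUBIC); 
    cv2.imwrite(name,c); return c
E
python3 - <<'E'
import cv2,numpy as np
a=cv2.imread("pics/scene0.png");b=cv2.imread("pics/side0.png")
def g(im,x0,y0,w,h,f): return cv2.resize(im[y0:y0+h,x0:x0+w],None,fx=f,fy=f,interpolation=cv2.INTER_CUBIC)
A=np.hstack([g(a,250,140,66,70,6),g(b,270,165,66,70,6)]); cv2.imwrite("pics/casecrop.png",g(b,265,160,100,85,8)[:600,:800])
cv2.imwrite("pics/casecrop2.png",g(a,245,135,75,75,8))
cv2.imwrite("pics/standcrop.png",np.hstack([g(a,295,220,65,50,6),g(b,225,255,65,50,6)]))
E
```

```text
(no output)
```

View pics/casecrop.png

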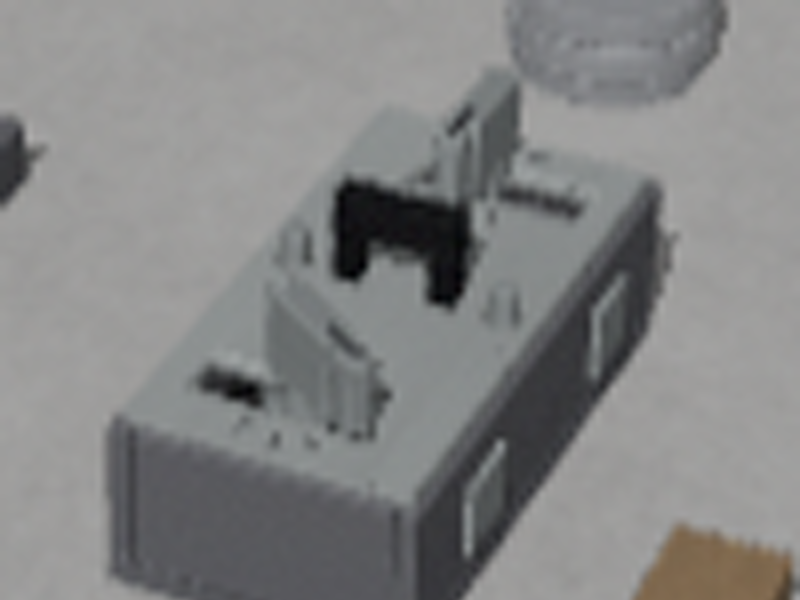

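View pics/casecrop2.png

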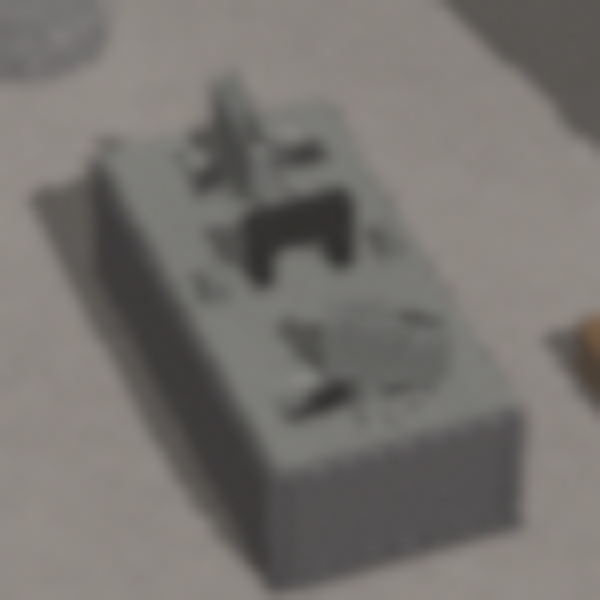

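View pics/standcrop.png

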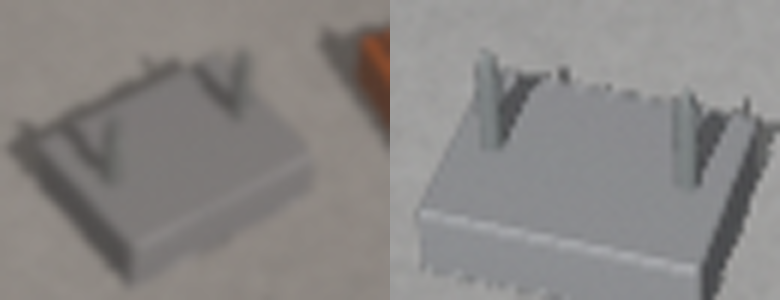

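Run:
```python
from h import *
from scipy.optimize import least_squares
np.set_printoptions(precision=4,suppress=True)
cs=cam("side");cc=cam("scene")
def fit(obs,x0):
    def f(p):
        c,s=np.cos(p[2]),np.sin(p[2]); r=[]
        for n,uv,P in obs:
            W=np.array([p[0]+c*P[0]-s*P[1],p[1]+s*P[0]+c*P[1],P[2]])
            r+=list((proj(n,W,cs if n=="side" else cc)[0]-uv))
        return r
    q=least_squares(f,x0); print(q.x,np.round(np.array(q.fun).reshape(-1,2),1).tolist()); return q.x
s8=lambda u,v:np.array([265+u/8,160+v/8]); c8=lambda u,v:np.array([245+u/8,135+v/8])
obs=[("side",s8(115,415),(.06,.118,.07)),("side",s8(410,508),(-.06,.118,.07)),("side",s8(660,180),(-.06,-.118,.07)),
("scene",c8(280,468),(.06,.118,.07)),("scene",c8(523,405),(-.06,.118,.07)),("scene",c8(100,145),(.06,-.118,.07)),
("side",s8(300,225),(.042,0,.088)),("side",s8(503,285),(-.042,0,.088)),("side",s8(345,180),(.025,0,.114)),("side",s8(468,215),(-.025,0,.114))]
fit(obs,[.5,0,0])
w=lambda u,v:np.array([225+(u-390)/6,255+v/6]); k=lambda u,v:np.array([295+u/6,220+v/6])
obs=[("side",w(487,55),(.042,0,.088)),("side",w(683,95),(-.042,0,.088)),("side",w(490,148),(.042,0,.036)),("side",w(688,188),(-.042,0,.036)),
("side",w(420,212),(.06,.045,.036)),("side",w(703,268),(-.06,.045,.036)),
("scene",k(132,248),(.06,.045,.036)),("scene",k(312,150),(-.06,.045,.036)),("scene",k(40,140),(.06,-.045,.036)),("scene",k(112,178),(.042,0,.036)),("scene",k(238,113),(-.042,0,.036))]
fit(obs,[.5,.3,0])
for nm,uv in dict(jar=(209,234),beaker=(166,296),bottle=(209,390),marker=(335,276),cover=(353,240),petri=(342,164),slide=(246,188)).items():
    print(nm,onz("side",uv,0.0)[0])
print("wrist cam axes",cam("wrist")[2]); s=telemetry.sense(); T=R.from_quat(s['tool_rot']).as_matrix(); print(T); print(T.T@(cam("wrist")[1]-s['tcp_pos']), T.T@cam("wrist")[2])
```

```text
[ 0.4949 -0.1691 -0.1239] [[-0.8, 1.0], [1.2, 1.5], [1.3, 0.3], [-2.2, 0.6], [-0.1, -0.2], [-2.1, 0.2], [0.0, 0.4], [0.8, 0.2], [-0.1, 0.1], [0.3, 0.0]]
[0.5304 0.1834 0.0976] [[-0.3, 0.1], [0.6, -0.3], [0.4, 0.0], [0.1, -0.3], [-1.0, 0.9], [-0.2, 1.2], [0.2, -0.4], [0.6, -0.4], [-1.1, -0.4], [-0.3, -0.3], [-0.2, -0.5]]
jar [ 0.7565  0.0195 -0.    ]
beaker [0.7435 0.274  0.    ]
bottle [0.5218 0.4669 0.    ]
marker [0.3678 0.0587 0.    ]
cover [ 0.358  -0.0993  0.    ]
petri [ 0.4934 -0.4974  0.    ]
slide [ 0.7534 -0.2381  0.    ]
wrist cam axes [[ 0.2884 -0.9077 -0.3049]
 [-0.9575 -0.2739 -0.0905]
 [-0.0013  0.3181 -0.9481]]
[[-0.0002  0.9575  0.2886]
 [ 0.0017  0.2886 -0.9575]
 [-1.      0.0003 -0.0017]]
[-0.1428  0.0823  0.0003] [[-0.0003 -0.3183  0.948 ]
 [-0.0002 -0.948  -0.3183]
 [ 1.     -0.0003  0.0003]]
```

```bash
cat >> h.py <<'E'
def go(P,phi=None,show=True):
    s=telemetry.sense(); T=R.from_quat(s['tool_rot']).as_matrix()
    ph=np.arctan2(T[1,1],T[0,1]); d=T.T@(np.array(P)-s['tcp_pos'])
    t=0 if phi is None else -((phi-ph))
    t=(t+np.pi)%(2*np.pi)-np.pi
    q6=s['q'][5]
    print("t",round(s['t'],2),"tcp",np.round(s['tcp_pos'],4),"phi",round(ph,4),"tilt",np.round(T[:2,0],4),"q6",round(q6,2),"F",np.round(s['force'],1),"gap",round(s['finger_gap']*.0854,4))
    print("rel",np.round(d,4),"turn",round(t,4)); return d,t
E
python3 -c "
from h import *
go([.447,-.19,.28],.0)"
```

```text
t 0.15 tcp [ 0.1803 -0.5978  0.2305] phi 0.2927 tilt [-0.0002  0.0017] q6 -0.18 F [-0.5  0.3 -0. ] gap 0.0851
rel [-0.0488  0.373  -0.3136] turn 0.2927
```

step_arm(commands=[[-0.02,0.03,-0.025,0.05],[-0.03,0.06,-0.05,0.1],[-0.04,0.09,-0.075,0.15],[-0.05,0.12,-0.1,0.2],[-0.05,0.15,-0.126,0.25],[-0.05,0.18,-0.15,0.29],[-0.05,0.21,-0.177,0.29],[-0.05,0.24,-0.202,0.29]])

```text
t: 0.82
tcp_pos: [0.3523, -0.3331, 0.281]
tool_rot: [0.5, 0.501, -0.499, 0.5]
force: [1.9, -0.3, -0.1]
finger_gap: 0.997
```

```bash
python3 -c "
from h import *
go([.447,-.19,.28],.0)"
```

```text
t 0.82 tcp [ 0.3523 -0.3331  0.281 ] phi 0.0023 tilt [-0.0003  0.0021] q6 0.58 F [ 1.9 -0.3 -0.1] gap 0.0852
rel [ 0.0012  0.095  -0.1429] turn 0.0023
```

step_arm(commands=[[0,0.02,-0.03,0],[0,0.04,-0.06,0],[0,0.06,-0.09,0],[0,0.08,-0.12,0],[0,0.095,-0.143,0],[0,0.095,-0.143,0],[0,0.095,-0.143,0]])

```text
t: 1.4
tcp_pos: [0.4473, -0.1887, 0.2811]
tool_rot: [0.499, 0.502, -0.498, 0.501]
force: [0.0, -0.9, 0.2]
finger_gap: 1.0
```

Run:
```python
from h import *
go([.447,-.19,.28],.0)
c=cam("wrist"); im=optics.snapshot("wrist"); cv2.imwrite("pics/w1.png",im[:,:,::-1]); np.savez("w1.npz",K=c[0],o=c[1],A=c[2])
```

```text
t 1.4 tcp [ 0.4473 -0.1887  0.2811] phi 0.0058 tilt [-0.0009  0.002 ] q6 0.93 F [ 0.  -0.9  0.2] gap 0.0854
rel [ 0.0011 -0.0003  0.0013] turn 0.0058
```

View pics/w1.png

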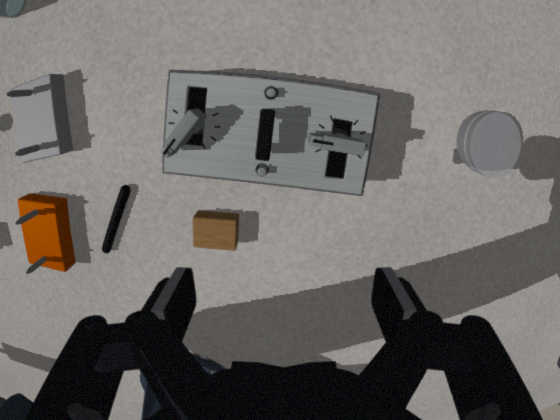

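The wrist view shows the case with its corners at (168,70), (378,95), (362,194) and (163,173). The left dial's long end points down-left to (168,152). The right dial's black line is on its left end at (322,142). I'll enlarge it to measure.

Run:
```python
import cv2
a=cv2.imread("pics/w1.png")
c=cv2.resize(a[60:205,150:390],None,fx=3.3,fy=3.3,interpolation=cv2.INTER_CUBIC); cv2.imwrite("pics/w1c.png",c); print(c.shape)
```

```text
(478, 792, 3)
```

View pics/w1c.png

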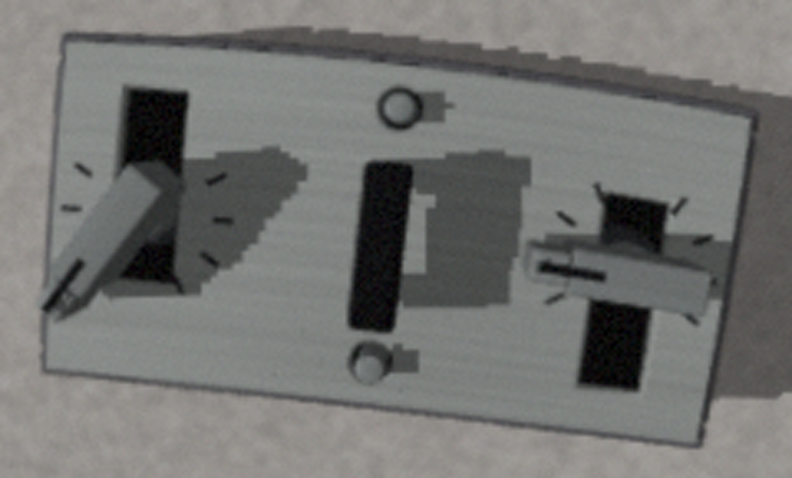

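```bash
cat > fit1.py <<'E'
from h import *
from scipy.optimize import least_squares
np.set_printoptions(precision=4,suppress=True)
f=np.load("w1.npz"); c=(f["K"],f["o"],f["A"])
m=lambda u,v:(150+u/3.3-0.35,60+v/3.3-0.35)
obs=[]
for (u,v),P in [((365,163),(.025,.007,.114)),((412,163),(.025,-.007,.114)),((393,331),(-.025,-.007,.114)),((350,329),(-.025,.007,.114)),
 ((122,86),(.0415,.091,.076)),((188,92),(.0415,.069,.076)),((578,384),(-.0415,-.069,.076)),((638,390),(-.0415,-.091,.076)),((667,203),(.0235,-.091,.076)),
 ((402,107),(.042,0,.088)),((369,366),(-.042,0,.088)),((63,35),(.06,.118,.07)),((755,118),(.06,-.118,.07)),((700,445),(-.06,-.118,.07)),((43,372),(-.06,.118,.07))]:
    obs.append((m(u,v),P))
def fu(p):
    co,s=np.cos(p[2]),np.sin(p[2]); W=np.array([[p[0]+co*P[0]-s*P[1],p[1]+s*P[0]+co*P[1],P[2]] for _,P in obs])
    return (proj("wrist",W,c)-np.array([o for o,_ in obs])).ravel()
q=least_squares(fu,[.495,-.169,-.124],loss='soft_l1'); print(q.x); print(fu(q.x).reshape(-1,2).round(1).tolist())
x,y,a=q.x
Rz=np.array([[np.cos(a),-np.sin(a)],[np.sin(a),np.cos(a)]])
for nm,l,sh in [("L",[(42,307),(60,320)],[(133,168),(168,189)]),("R",[(527,240),(528,277)],[(712,270),(708,312)])]:
    W=lambda L:((onz("wrist",[m(*k) for k in L],.116,c)[:,:2]-[x,y])@Rz)
    L_,S_=W(l),W(sh); print(nm,"long mid",L_.mean(0),"short",S_.mean(0)); d=L_.mean(0)-S_.mean(0); print(np.arctan2(d[1],d[0]),np.hypot(*d))
print("stand pins & others on plane")
E
python3 fit1.py
```

```text
[ 0.4983 -0.1701 -0.1142]
[[-0.4, -1.2], [0.1, 0.4], [-0.1, 1.0], [-1.4, -0.0], [0.6, 0.2], [0.1, -0.5], [-0.2, 0.1], [1.0, 0.8], [1.5, -0.4], [-1.0, -0.3], [0.0, 0.9], [-1.2, -1.3], [1.9, -3.2], [1.0, 1.4], [-1.4, 0.5]]
L long mid [-0.0287  0.0971] short [0.0141 0.0683]
2.5486967142982233 0.051575925311508626
R long mid [ 0.0022 -0.0429] short [ 0.0003 -0.0978]
1.5372517175621185 0.0548626160123027
stand pins & others on plane
```

```bash
python3 -c "
from h import *
go([.489,-.2495,.18],1.43)"
```

```text
t 1.45 tcp [ 0.4469 -0.1897  0.2811] phi 0.0039 tilt [-0.0009  0.0018] q6 0.93 F [ 1.  -0.4  0.8] gap 0.0858
rel [0.1009 0.042  0.0602] turn -1.4261
```

step_arm(commands=[[0.01,0.006,0.009,-0.12],[0.02,0.012,0.017,-0.24],[0.03,0.018,0.026,-0.36],[0.04,0.024,0.034,-0.48],[0.05,0.03,0.043,-0.6],[0.06,0.036,0.052,-0.72],[0.07,0.042,0.06,-0.84],[0.08,0.042,0.06,-0.96]], jaw=0.05)

```text
t: 2.12
tcp_pos: [0.4895, -0.2532, 0.2004]
tool_rot: [0.21, 0.675, -0.211, 0.675]
force: [0.5, 0.1, 0.3]
finger_gap: 0.583
```

```bash
python3 -c "
from h import *
go([.489,-.2495,.18],1.43)"
```

```text
t 2.12 tcp [ 0.4895 -0.2532  0.2004] phi 0.9664 tilt [ 0.0006 -0.0004] q6 -0.08 F [0.5 0.1 0.3] gap 0.0498
rel [ 0.0204  0.0028 -0.0025] turn -0.4636
```

step_arm(commands=[[0.005,0.003,-0.0025,-0.12],[0.01,0.003,-0.0025,-0.24],[0.015,0.003,-0.0025,-0.36],[0.02,0.003,-0.0025,-0.465],[0.02,0.003,-0.0025,-0.465],[0.02,0.003,-0.0025,-0.465]])

```text
t: 2.62
tcp_pos: [0.4883, -0.2506, 0.1801]
tool_rot: [0.051, 0.705, -0.051, 0.705]
force: [0.3, 0.4, -0.2]
finger_gap: 0.586
```

Run:
```python
from h import *
go([.489,-.2495,.18],1.43)
c=cam("wrist"); im=optics.snapshot("wrist"); cv2.imwrite("pics/w2.png",im[:,:,::-1]); np.savez("w2.npz",K=c[0],o=c[1],A=c[2])
```

```text
t 2.62 tcp [ 0.4883 -0.2506  0.1801] phi 1.4266 tilt [-0.0001 -0.0001] q6 -0.53 F [ 0.3  0.4 -0.2] gap 0.0501
rel [0.0001 0.0012 0.0005] turn -0.0034
```

View pics/w2.png

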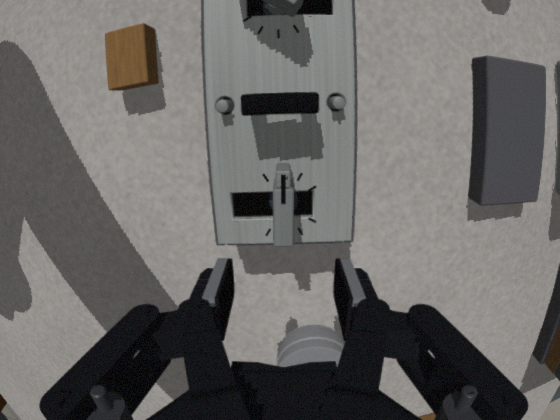

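Run:
```python
from h import *
f=np.load("w2.npz"); c=(f["K"],f["o"],f["A"])
a=cv2.imread("pics/w2.png"); cv2.imwrite("pics/w2c.png",cv2.resize(a[140:260,200:370],None,fx=4.5,fy=4.5,interpolation=cv2.INTER_CUBIC))
s=telemetry.sense();T=R.from_quat(s['tool_rot']).as_matrix()
for uv in [(276,166),(292,166),(274,244),(293,244)]:
    print((T.T@(onz("wrist",[uv],.116,c)[0]-s['tcp_pos'])).round(4))
```

```text
[ 0.0644  0.0404 -0.0047]
[0.0644 0.0404 0.0057]
[ 0.0644 -0.0149 -0.0065]
[ 0.0644 -0.0149  0.0068]
```

View pics/w2c.png

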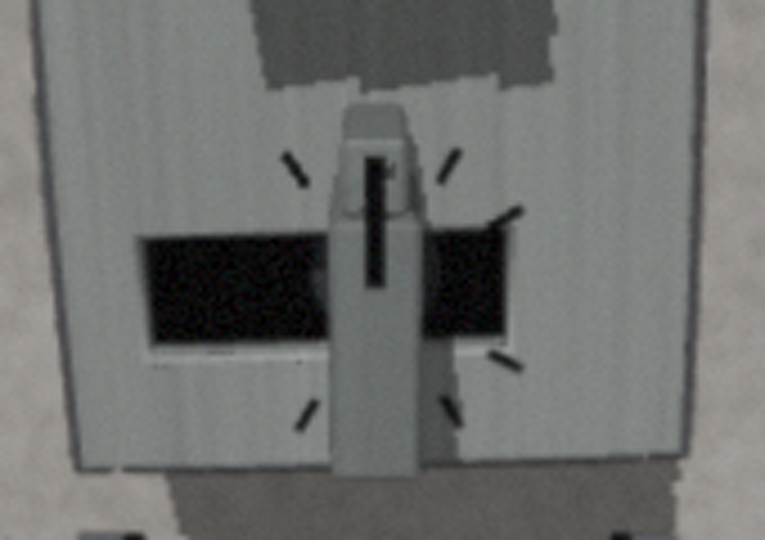

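step_arm(commands=[[0.03,0.0015,0,0],[0.06,0.0015,0,0],[0.08,0.0015,0,0],[0.096,0.0015,0,0],[0.096,0.0015,0,0],[0.096,0.0015,0,0]], jaw=0.045)

```text
t: 3.17
tcp_pos: [0.4886, -0.2493, 0.0841]
tool_rot: [0.051, 0.705, -0.051, 0.705]
force: [0.5, -0.2, 0.8]
finger_gap: 0.528
```

step_arm(commands=[[0,0,0,0],[0,0,0,0],[0,0,0,0],[0,0,0,0],[0,0,0,0],[0,0,0,0]], jaw=0.008, grip_force=40)

```text
t: 3.67
tcp_pos: [0.4882, -0.2499, 0.0857]
tool_rot: [0.051, 0.705, -0.052, 0.705]
force: [-3.9, -0.7, 6.6]
finger_gap: 0.16
```

```bash
python3 -c "
from h import *
go([.489,-.2495,.083],3.026)"
```

```text
t 3.67 tcp [ 0.4882 -0.2499  0.0857] phi 1.426 tilt [-0.0005 -0.0013] q6 -0.53 F [-3.9 -0.7  6.6] gap 0.0137
rel [0.0027 0.0005 0.0007] turn -1.6
```

step_arm(commands=[[0,0,0,-0.1],[0,0,0,-0.2],[0,0,0,-0.3],[0,0,0,-0.4],[0,0,0,-0.5],[0,0,0,-0.6],[0,0,0,-0.7],[0,0,0,-0.8]])

```text
t: 4.33
tcp_pos: [0.4886, -0.2497, 0.0857]
tool_rot: [-0.229, 0.669, 0.228, 0.669]
force: [0.8, -0.4, -3.8]
finger_gap: 0.154
```

```bash
python3 -c "
from h import *
go([.4885,-.2497,.085],3.026)"
```

```text
t 4.33 tcp [ 0.4886 -0.2497  0.0857] phi 2.2297 tilt [ 0.0006 -0.0012] q6 -1.33 F [ 0.8 -0.4 -3.8] gap 0.0132
rel [ 0.0007  0.0001 -0.0001] turn -0.7963
```

Turning smoothly with small forces.

step_arm(commands=[[0,0,0,-0.1],[0,0,0,-0.2],[0,0,0,-0.3],[0,0,0,-0.4],[0,0,0,-0.5],[0,0,0,-0.6],[0,0,0,-0.7],[0,0,0,-0.795]])

```text
t: 5.0
tcp_pos: [0.4888, -0.2494, 0.0857]
tool_rot: [-0.471, 0.527, 0.47, 0.528]
force: [-0.1, 0.5, -4.6]
finger_gap: 0.158
```

step_arm(commands=[[0,0,0,0],[0,0,0,0],[0,0,0,0]])

```text
t: 5.25
tcp_pos: [0.4888, -0.2494, 0.0857]
tool_rot: [-0.471, 0.528, 0.47, 0.528]
force: [-0.6, -0.3, -4.1]
finger_gap: 0.158
```

Run:
```python
from h import *
go([.4885,-.2497,.085],3.026)
c=cam("wrist"); im=optics.snapshot("wrist"); cv2.imwrite("pics/w3.png",im[:,:,::-1]); np.savez("w3.npz",K=c[0],o=c[1],A=c[2])
```

```text
t 5.25 tcp [ 0.4888 -0.2494  0.0857] phi 3.0264 tilt [ 0.0014 -0.0006] q6 -2.13 F [-0.6 -0.3 -4.1] gap 0.0135
rel [ 0.0007  0.0003 -0.0004] turn 0.0004
```

View pics/w3.png

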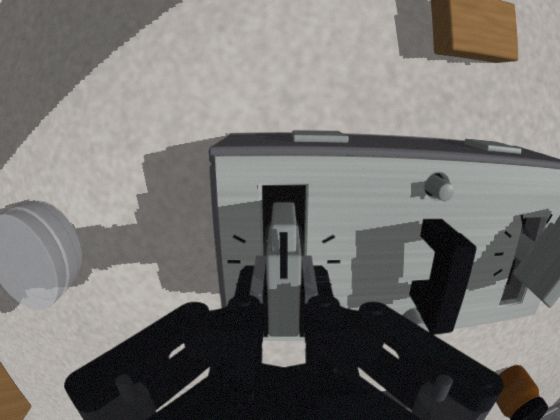

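The right bar lies along its slot. The slot edges are at columns 263 and 308, and the bar's line is at 284. I'll open the jaw, rise, and go to the left dial with phi 2.45.

step_arm(commands=[[0,0,0,0],[0,0,0,0],[0,0,0,0],[-0.03,0,0,0],[-0.06,0,0,0],[-0.095,0,0,0],[-0.095,0,0,0]], jaw=0.045)

```text
t: 5.88
tcp_pos: [0.4924, -0.2519, 0.1873]
tool_rot: [-0.476, 0.527, 0.465, 0.529]
force: [0.4, -1.4, -0.4]
finger_gap: 0.528
```

Run:
```python
from h import *
go([.5075,-.0905,.18],2.45)
c=cam("wrist"); im=optics.snapshot("wrist"); cv2.imwrite("pics/w4.png",im[:,:,::-1]); np.savez("w4.npz",K=c[0],o=c[1],A=c[2])
```

```text
t 5.88 tcp [ 0.4924 -0.2519  0.1873] phi 3.0265 tilt [ 0.0122 -0.009 ] q6 -2.13 F [ 0.4 -1.4 -0.4] gap 0.0451
rel [0.006  0.0036 0.1621] turn 0.5765
```

View pics/w4.png

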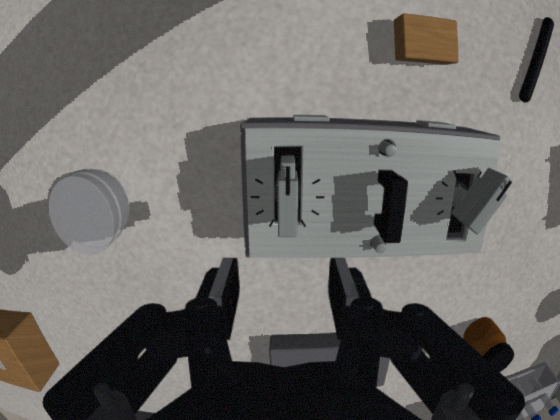

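step_arm(commands=[[0,0,0.03,0.1],[0,0.001,0.06,0.2],[0,0.002,0.09,0.3],[0,0.003,0.12,0.4],[0.002,0.0036,0.145,0.5],[0.006,0.0036,0.162,0.576],[0.006,0.0036,0.162,0.576],[0.006,0.0036,0.162,0.576]])

```text
t: 6.6
tcp_pos: [0.5057, -0.0889, 0.1771]
tool_rot: [-0.305, 0.638, 0.299, 0.641]
force: [-0.1, 0.9, -0.1]
finger_gap: 0.528
```

Run:
```python
from h import *
go([.5075,-.0905,.18],2.45)
c=cam("wrist"); im=optics.snapshot("wrist"); cv2.imwrite("pics/w5.png",im[:,:,::-1]); np.savez("w5.npz",K=c[0],o=c[1],A=c[2])
cv2.imwrite("pics/w5c.png",cv2.resize(im[140:260,200:370,::-1],None,fx=4.5,fy=4.5,interpolation=cv2.INTER_CUBIC))
```

```text
t 6.6 tcp [ 0.5057 -0.0889  0.1771] phi 2.4539 tilt [ 0.0075 -0.0063] q6 -1.27 F [-0.1  0.9 -0.1] gap 0.0451
rel [-0.0028 -0.0024 -0.0001] turn 0.0039
```

View pics/w5c.png

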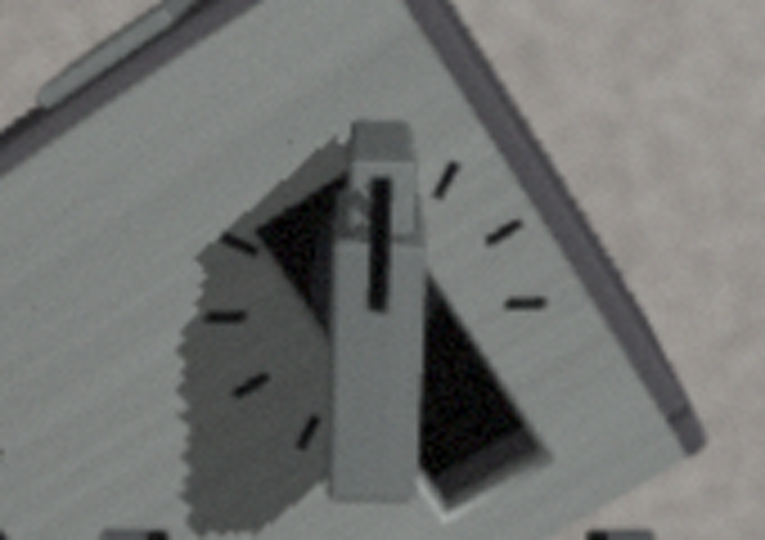

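Run:
```python
from h import *
f=np.load("w5.npz"); c=(f["K"],f["o"],f["A"])
s=telemetry.sense();T=R.from_quat(s['tool_rot']).as_matrix()
W=onz("wrist",[(200+u/4.5-.4,140+v/4.5-.4) for u,v in [(386,160),(375,498)]],.116,c)
d=W[0]-W[1]; print(W,np.hypot(*d[:2]),np.arctan2(d[1],d[0])); u=d/np.linalg.norm(d)
ax=(W[0]-.036*u+W[1]+.018*u)/2; print(ax)
go([ax[0],ax[1],.085],np.arctan2(d[1],d[0]))
```

```text
[[ 0.48008336 -0.066132    0.116     ]
 [ 0.52040789 -0.10132758  0.116     ]] 0.05352380403455971 2.424005452938382
[ 0.50702618 -0.08964791  0.116     ]
t 6.65 tcp [ 0.5061 -0.0899  0.1774] phi 2.4525 tilt [ 0.0084 -0.0068] q6 -1.27 F [-0.4  0.1 -0.1] gap 0.045
rel [0.0924 0.0005 0.0008] turn 0.0285
```

step_arm(commands=[[0.03,0.0005,0.0008,0.0285],[0.06,0.0005,0.0008,0.0285],[0.086,0.0005,0.0008,0.0285],[0.086,0.0005,0.0008,0.0285]])

```text
t: 6.98
tcp_pos: [0.5041, -0.0899, 0.0873]
tool_rot: [-0.293, 0.644, 0.291, 0.643]
force: [-1.5, -0.4, -1.0]
finger_gap: 0.527
```

Run:
```python
from h import *
go([.507,-.0896,.085],2.424)
```

```text
t 6.98 tcp [ 0.5041 -0.0899  0.0873] phi 2.423 tilt [ 0.0001 -0.0037] q6 -1.24 F [-1.5 -0.4 -1. ] gap 0.045
rel [ 0.0023 -0.002   0.0022] turn -0.001
```

step_arm(commands=[[0.002,-0.002,0.0022,0],[0.002,-0.002,0.0022,0],[0.002,-0.002,0.0022,0],[0.002,-0.002,0.0022,0]])

```text
t: 7.32
tcp_pos: [0.5081, -0.0903, 0.0867]
tool_rot: [-0.294, 0.644, 0.29, 0.644]
force: [0.0, 0.4, 0.3]
finger_gap: 0.525
```

step_arm(commands=[[0,0,0,0],[0,0,0,0],[0,0,0,0],[0,0,0,0],[0,0,0,0],[0,0,0,0]], jaw=0.008)

```text
t: 7.82
tcp_pos: [0.5081, -0.0913, 0.0879]
tool_rot: [-0.295, 0.644, 0.29, 0.644]
force: [-3.2, -3.7, 5.5]
finger_gap: 0.161
```

Run:
```python
from h import *
go([.507,-.0896,.085],-.116)
```

```text
t 7.82 tcp [ 0.5081 -0.0913  0.0879] phi 2.4239 tilt [ 0.0036 -0.0069] q6 -1.24 F [-3.2 -3.7  5.5] gap 0.0137
rel [0.0029 0.002  0.0006] turn 2.5399
```

step_arm(commands=[[0,0,0,0.1],[0,0,0,0.2],[0,0,0,0.3],[0,0,0,0.4],[0,0,0,0.5],[0,0,0,0.6],[0,0,0,0.7],[0,0,0,0.8]])

```text
t: 8.48
tcp_pos: [0.507, -0.0919, 0.088]
tool_rot: [-0.021, 0.706, 0.015, 0.707]
force: [-2.4, -4.4, -1.3]
finger_gap: 0.157
```

step_arm(commands=[[0,0,0,0.1],[0,0,0,0.2],[0,0,0,0.3],[0,0,0,0.4],[0,0,0,0.5],[0,0,0,0.6],[0,0,0,0.7],[0,0,0,0.8]])

```text
t: 9.15
tcp_pos: [0.5058, -0.0916, 0.088]
tool_rot: [0.258, 0.657, -0.263, 0.658]
force: [-0.6, -0.4, -0.3]
finger_gap: 0.158
```

Run:
```python
from h import *
go([.507,-.0896,.085],-.116)
```

```text
t 9.15 tcp [ 0.5058 -0.0916  0.088 ] phi 0.817 tilt [-0.0011 -0.0076] q6 0.37 F [-0.6 -0.4 -0.3] gap 0.0135
rel [ 0.003   0.0023 -0.0005] turn 0.933
```

step_arm(commands=[[0,0,0,0.1],[0,0,0,0.2],[0,0,0,0.3],[0,0,0,0.4],[0,0,0,0.5],[0,0,0,0.6],[0,0,0,0.7],[0,0,0,0.8]])

```text
t: 9.82
tcp_pos: [0.5053, -0.0905, 0.088]
tool_rot: [0.495, 0.502, -0.499, 0.504]
force: [0.4, 3.4, -0.9]
finger_gap: 0.162
```

step_arm(commands=[[0,0,0,0.07],[0,0,0,0.13],[0,0,0,0.13],[0,0,0,0.13],[0,0,0,0.13]])

```text
t: 10.23
tcp_pos: [0.5053, -0.0903, 0.088]
tool_rot: [-0.527, -0.469, 0.53, -0.471]
force: [0.9, 0.8, -3.2]
finger_gap: 0.154
```

Run:
```python
from h import *
go([.507,-.0896,.085],-.116)
c=cam("wrist"); im=optics.snapshot("wrist"); cv2.imwrite("pics/w6.png",im[:,:,::-1]); np.savez("w6.npz",K=c[0],o=c[1],A=c[2])
```

```text
t 10.23 tcp [ 0.5053 -0.0903  0.088 ] phi -0.1171 tilt [-0.0024 -0.0053] q6 1.3 F [ 0.9  0.8 -3.2] gap 0.0132
rel [ 0.003   0.0016 -0.0009] turn -0.0011
```

View pics/w6.png

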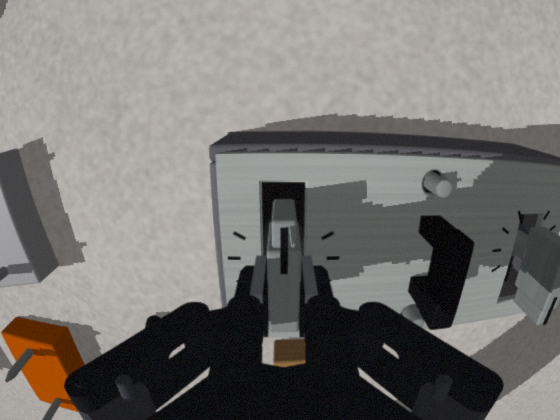

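step_arm(commands=[[0,0,0,0],[0,0,0,0],[0,0,0,0],[-0.02,0,0,0],[-0.045,0,0,0],[-0.07,0,0,0],[-0.09,0,0,0],[-0.1,0,0,0]], jaw=0.045)

```text
t: 10.95
tcp_pos: [0.5067, -0.0903, 0.1907]
tool_rot: [-0.527, -0.468, 0.53, -0.472]
force: [0.2, 0.2, 0.3]
finger_gap: 0.527
```

Run:
```python
from h import *
go([.460,-.165,.24],-.116)
```

```text
t 10.95 tcp [ 0.5067 -0.0903  0.1907] phi -0.1168 tilt [ 0.002  -0.0075] q6 1.3 F [0.2 0.2 0.3] gap 0.045
rel [-0.0489 -0.0376  0.08  ] turn -0.0008
```

step_arm(commands=[[-0.01,-0.008,0.016,0],[-0.02,-0.016,0.033,0],[-0.03,-0.024,0.05,0],[-0.04,-0.031,0.067,0],[-0.049,-0.0376,0.08,0],[-0.049,-0.0376,0.08,0],[-0.049,-0.0376,0.08,0]])

```text
t: 11.53
tcp_pos: [0.4597, -0.1654, 0.2402]
tool_rot: [-0.528, -0.467, 0.53, -0.472]
force: [-0.2, 0.2, -0.2]
finger_gap: 0.525
```

Run:
```python
from h import *
go([.498,-.170,.18],-.116)
c=cam("wrist"); im=optics.snapshot("wrist"); cv2.imwrite("pics/w7.png",im[:,:,::-1]); np.savez("w7.npz",K=c[0],o=c[1],A=c[2])
cv2.imwrite("pics/w7c.png",cv2.resize(im[60:220,150:415,::-1],None,fx=3,fy=3,interpolation=cv2.INTER_CUBIC))
```

```text
t 11.53 tcp [ 0.4597 -0.1654  0.2402] phi -0.1185 tilt [ 0.0025 -0.0075] q6 1.12 F [-0.2  0.2 -0.2] gap 0.0448
rel [ 0.0603  0.0383 -0.0004] turn -0.0025
```

View pics/w7c.png

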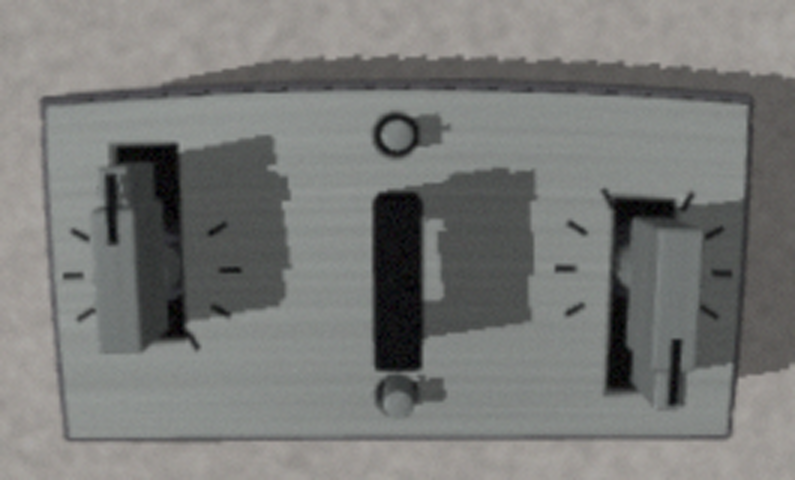

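Run:
```python
from h import *
from scipy.optimize import least_squares
np.set_printoptions(precision=4,suppress=True)
f=np.load("w7.npz"); c=(f["K"],f["o"],f["A"])
m=lambda u,v:(150+u/3-0.33,60+v/3-0.33)
obs=[(m(u,v),P) for (u,v),P in [((374,194),(.025,.007,.114)),((422,194),(.025,-.007,.114)),((421,370),(-.025,-.007,.114)),((375,370),(-.025,.007,.114)),
 ((110,145),(.0415,.091,.076)),((178,144),(.0415,.069,.076)),((604,393),(-.0415,-.069,.076)),((614,198),(.0235,-.069,.076)),
 ((397,135),(.042,0,.088)),((398,401),(-.042,0,.088)),((43,99),(.06,.118,.07)),((752,98),(.06,-.118,.07)),((731,436),(-.06,-.118,.07)),((66,439),(-.06,.118,.07))]]
def fu(p):
    co,s=np.cos(p[2]),np.sin(p[2]); W=np.array([[p[0]+co*P[0]-s*P[1],p[1]+s*P[0]+co*P[1],P[2]] for _,P in obs])
    return (proj("wrist",W,c)-np.array([o for o,_ in obs])).ravel()
q=least_squares(fu,[.495,-.169,-.124],loss='soft_l1'); print(q.x); print(fu(q.x).reshape(-1,2).round(1).tolist())
x,y,a=q.x
Rz=np.array([[np.cos(a),-np.sin(a)],[np.sin(a),np.cos(a)]])
W=lambda L:((onz("wrist",[m(*k) for k in L],.116,c)[:,:2]-[x,y])@Rz)
for nm,L in [("L left edge",[(94,210),(100,352)]),("L rt edge",[(132,210),(140,352)]),("R",[(697,228),(690,370)]),("R inner",[(659,225),(653,370)])]:
    P=W(L); d=P[0]-P[1]; print(nm,P,np.arctan2(d[1],d[0]))
```

```text
[ 0.4983 -0.1702 -0.1168]
[[-0.7, 0.5], [0.4, 0.5], [0.5, 0.5], [-0.6, 0.6], [0.4, -0.1], [-0.1, -1.1], [0.5, -0.3], [0.1, -0.8], [0.0, -0.5], [-0.1, 0.9], [-1.9, -1.5], [1.1, -1.8], [0.6, 1.0], [-1.3, 0.9]]
L left edge [[ 0.0235  0.0851]
 [-0.0176  0.0861]] -0.02408567472005247
L rt edge [[ 0.023   0.0739]
 [-0.0179  0.074 ]] -0.0014177443411652817
R [[ 0.0178 -0.0844]
 [-0.0237 -0.085 ]] 0.01433818344821801
R inner [[ 0.0182 -0.0731]
 [-0.0238 -0.0737]] 0.013888174785498425
```

```bash
python3 -c "
from h import *
go([.4983,-.1702,.086],-.117)"
```

```text
t 11.58 tcp [ 0.4597 -0.1647  0.2397] phi -0.1175 tilt [ 0.0015 -0.0068] q6 1.12 F [-1.1  0.8 -0.5] gap 0.045
rel [ 1.538e-01  3.870e-02 -1.000e-04] turn -0.0005
```

step_arm(commands=[[0.02,0.014,0,0],[0.04,0.028,0,0],[0.065,0.0387,0,0],[0.09,0.0387,0,0],[0.115,0.0387,0,0],[0.14,0.0387,0,0],[0.154,0.0387,0,0],[0.154,0.0387,0,0]])

```text
t: 12.25
tcp_pos: [0.4961, -0.1679, 0.0819]
tool_rot: [-0.526, -0.471, 0.53, -0.469]
force: [0.6, -1.4, -0.4]
finger_gap: 0.529
```

```bash
python3 -c "
from h import *
go([.4983,-.1702,.086],-.117)"
```

```text
t 12.25 tcp [ 0.4961 -0.1679  0.0819] phi -0.1164 tilt [-0.0059 -0.0021] q6 1.16 F [ 0.6 -1.4 -0.4] gap 0.0451
rel [-0.0041  0.0024  0.0021] turn 0.0006
```

step_arm(commands=[[-0.003,0.0024,0.002,0],[-0.003,0.0024,0.002,0],[-0.003,0.0024,0.002,0],[-0.003,0.0024,0.002,0]])

```text
t: 12.58
tcp_pos: [0.4991, -0.1704, 0.086]
tool_rot: [-0.526, -0.47, 0.53, -0.47]
force: [0.4, -0.6, -0.8]
finger_gap: 0.53
```

step_arm(commands=[[0,0,0,0],[0,0,0,0],[0,0,0,0],[0,0,0,0],[0,0,0,0],[0,0,0,0],[0,0,0,0]], jaw=0.008, grip_force=80)

```text
t: 13.17
tcp_pos: [0.4995, -0.1705, 0.087]
tool_rot: [-0.527, -0.47, 0.53, -0.471]
force: [-1.2, 0.3, 6.3]
finger_gap: 0.146
```

```bash
python3 -c "
from h import *
go([.4983,-.1702,.086],-.117)"
```

```text
t 13.17 tcp [ 0.4995 -0.1705  0.087 ] phi -0.1164 tilt [-0.0023 -0.0039] q6 1.15 F [-1.2  0.3  6.3] gap 0.0125
rel [ 0.001  -0.0012 -0.0002] turn 0.0006
```

step_arm(commands=[[-0.004,0,0,0],[-0.009,0,0,0],[-0.014,0,0,0],[-0.02,0,0,0],[-0.027,0,0,0],[-0.034,0,0,0],[-0.04,0,0,0],[-0.04,0,0,0]])

```text
t: 13.83
tcp_pos: [0.5005, -0.1708, 0.1285]
tool_rot: [-0.527, -0.469, 0.529, -0.472]
force: [-0.7, 0.6, -3.3]
finger_gap: 0.149
```

Run:
```python
from h import *
go([.498,-.170,.18],-.116)
im=optics.snapshot("side"); cv2.imwrite("pics/s8.png",cv2.resize(im[130:260,240:400,::-1],None,fx=4.5,fy=4.5,interpolation=cv2.INTER_CUBIC))
```

```text
t 13.83 tcp [ 0.5005 -0.1708  0.1285] phi -0.1163 tilt [ 0.0002 -0.0054] q6 1.15 F [-0.7  0.6 -3.3] gap 0.0127
rel [-0.0515 -0.0025 -0.0003] turn -0.0003
```

View pics/s8.png

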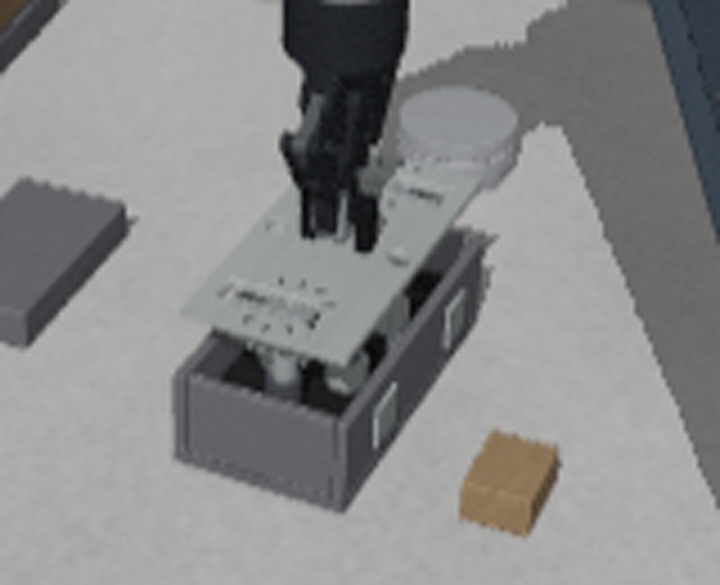

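The lid rides up level over the bars, weighing about 3.3 N. I'll keep lifting.

step_arm(commands=[[-0.006,0,0,0],[-0.013,0,0,0],[-0.021,0,0,0],[-0.03,0,0,0],[-0.038,0,0,0],[-0.045,0,0,0],[-0.05,0,0,0],[-0.05,0,0,0]])

```text
t: 14.55
tcp_pos: [0.5009, -0.1708, 0.1793]
tool_rot: [-0.527, -0.468, 0.529, -0.472]
force: [0.3, 0.0, -2.8]
finger_gap: 0.149
```

Run:
```python
from h import *
go([.530,.183,.19],.0976)
```

```text
t 14.55 tcp [ 0.5009 -0.1708  0.1793] phi -0.1163 tilt [ 0.0018 -0.0064] q6 1.15 F [ 0.3  0.  -2.8] gap 0.0127
rel [-0.0128 -0.0121 -0.3547] turn -0.2139
```

step_arm(commands=[[-0.002,-0.006,-0.015,-0.02],[-0.004,-0.014,-0.035,-0.04],[-0.006,-0.022,-0.06,-0.06],[-0.006,-0.03,-0.085,-0.08],[-0.006,-0.038,-0.11,-0.1],[-0.006,-0.046,-0.135,-0.12],[-0.006,-0.054,-0.16,-0.13],[-0.006,-0.06,-0.185,-0.14]])

```text
t: 15.22
tcp_pos: [0.4609, 0.0219, 0.1838]
tool_rot: [0.492, 0.505, -0.495, 0.507]
force: [0.7, -0.1, -3.0]
finger_gap: 0.149
```

Run:
```python
from h import *
go([.4305,.1732,.185],.0976)
```

```text
t 15.22 tcp [0.4609 0.0219 0.1838] phi 0.0247 tilt [-0.0004 -0.0057] q6 1.36 F [ 0.7 -0.1 -3. ] gap 0.0127
rel [-0.0021 -0.0266 -0.152 ] turn -0.0729
```

step_arm(commands=[[-0.001,-0.006,-0.03,-0.02],[-0.002,-0.012,-0.06,-0.04],[-0.002,-0.018,-0.09,-0.06],[-0.002,-0.022,-0.12,-0.07],[-0.002,-0.026,-0.14,-0.073],[-0.002,-0.0266,-0.152,-0.073],[-0.002,-0.0266,-0.152,-0.073],[-0.002,-0.0266,-0.152,-0.073]])

```text
t: 15.88
tcp_pos: [0.4295, 0.1739, 0.1847]
tool_rot: [0.472, 0.523, -0.476, 0.526]
force: [0.5, -0.6, -2.7]
finger_gap: 0.145
```

Run:
```python
from h import *
go([.4305,.1732,.185],.0976)
c=cam("wrist"); im=optics.snapshot("wrist"); cv2.imwrite("pics/w9.png",im[:,:,::-1]); s=telemetry.sense(); np.savez("w9.npz",K=c[0],o=c[1],A=c[2],p=s['tcp_pos'],r=s['tool_rot'])
```

```text
t 15.88 tcp [0.4295 0.1739 0.1847] phi 0.1004 tilt [-0.0013 -0.006 ] q6 1.62 F [ 0.5 -0.6 -2.7] gap 0.0124
rel [-0.0003  0.0009  0.0008] turn 0.0028
```

View pics/w9.png

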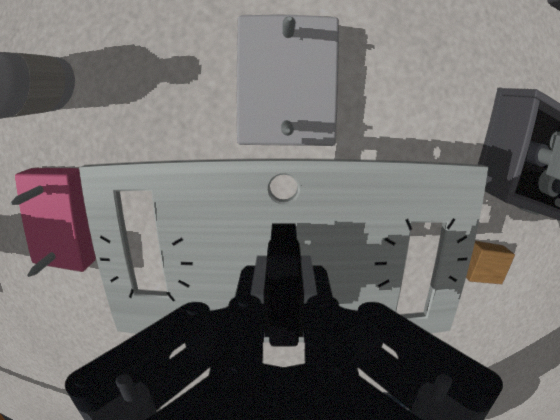

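Run:
```python
import cv2
a=cv2.imread("pics/w9.png")
cv2.imwrite("pics/w9a.png",cv2.resize(a[5:155,225:365],None,fx=4,fy=4,interpolation=cv2.INTER_CUBIC))
cv2.imwrite("pics/w9b.png",cv2.resize(a[150:310,75:495],None,fx=1.9,fy=1.9,interpolation=cv2.INTER_CUBIC))
```

```text
(no output)
```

View pics/w9a.png

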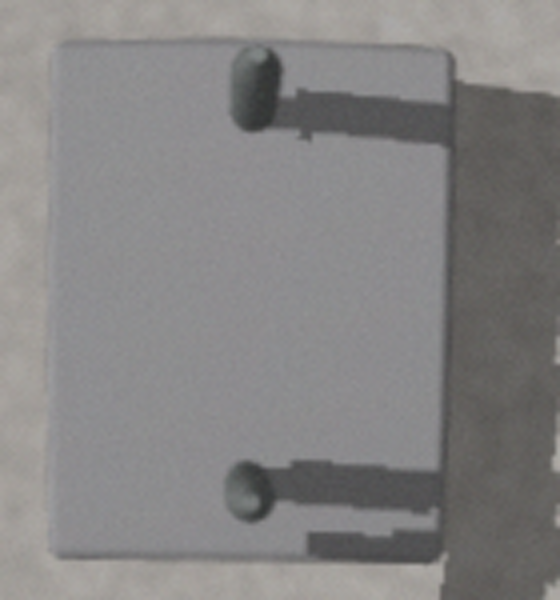

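View pics/w9b.png

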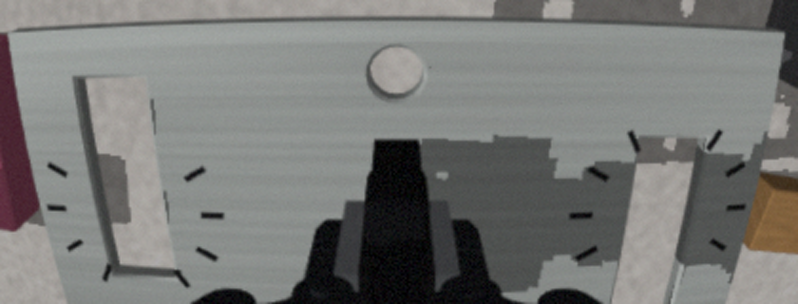

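```bash
cat > fit9.py <<'E'
from h import *
from scipy.optimize import least_squares
np.set_printoptions(precision=4,suppress=True)
f=np.load("w9.npz"); c=(f["K"],f["o"],f["A"]); T=R.from_quat(f["r"]).as_matrix(); tp=f["p"]
m=lambda u,v:(225+u/4-0.37,5+v/4-0.37)
def solve(obs,x0,zoff=0):
    def fu(p):
        co,s=np.cos(p[2]),np.sin(p[2]); W=np.array([[p[0]+co*P[0]-s*P[1],p[1]+s*P[0]+co*P[1],P[2]+zoff] for _,P in obs])
        return (proj("wrist",W,c)-np.array([o for o,_ in obs])).ravel()
    q=least_squares(fu,x0,loss='soft_l1'); print(q.x,fu(q.x).reshape(-1,2).round(1).tolist()); return q.x
obs=[(m(u,v),P) for (u,v),P in [((55,40),(.06,.045,.036)),((454,48),(.06,-.045,.036)),((441,560),(-.06,-.045,.036)),((51,557),(-.06,.045,.036)),
 ((253,110),(.042,0,.036)),((249,497),(-.042,0,.036)),((259,54),(.042,0,.086)),((250,486),(-.042,0,.086))]]
st=solve(obs,[.53,.183,.098]); st2=solve(obs[:4],[.53,.183,.098])
b=lambda u,v:(75+u/1.9-0.25,150+v/1.9-0.25)
zl=tp[2]-.017
obs=[(b(u,v),P) for (u,v),P in [((12,32),(.056,.113,.006)),((784,33),(.056,-.113,.006)),((397,70),(.042,0,.006)),((75,77),(.0415,.091,.006)),((147,77),(.0415,.069,.006)),((637,137),(.0235,-.069,.006)),((710,139),(.0235,-.091,.006))]]
for dz in (-.002,0,.002):
    li=solve(obs,[.43,.173,.1],zl+dz)
    print("lid-TCP in world",li[:2]-tp[:2], "tool frame y,z",(T.T@np.r_[li[:2]-tp[:2],0]))
E
python3 fit9.py
```

```text
[0.5332 0.1798 0.0859] [[-1.3, -1.0], [0.9, -1.0], [0.9, 1.1], [-1.0, 0.4], [0.1, -0.1], [-0.4, -4.2], [-0.1, 0.1], [0.5, 3.3]]
[0.533  0.1796 0.0863] [[-1.2, -0.9], [1.0, -0.9], [1.0, 1.2], [-0.8, 0.6]]
[0.4277 0.1733 0.0969] [[-0.3, -0.5], [-1.9, -0.2], [0.3, 1.5], [2.0, 0.2], [-0.0, -0.4], [0.8, 0.4], [-3.0, -1.2]]
lid-TCP in world [-0.0022 -0.0001] tool frame y,z [ 0.     -0.0022 -0.0002]
[0.4282 0.1732 0.0971] [[-2.2, -0.6], [0.3, -0.3], [0.6, 1.6], [0.5, 0.3], [-1.3, -0.3], [2.5, 0.8], [-1.1, -0.8]]
lid-TCP in world [-0.0017 -0.0002] tool frame y,z [ 0.     -0.0017 -0.    ]
[0.4287 0.1733 0.097 ] [[-4.4, -0.7], [2.2, -0.4], [0.4, 1.7], [-1.5, 0.4], [-3.0, -0.2], [3.8, 1.3], [0.5, -0.3]]
lid-TCP in world [-0.0012  0.    ] tool frame y,z [ 0.     -0.0012 -0.0001]
```

```bash
python3 -c "
from h import *
go([.535,.1808,.127],.091)"
```

```text
t 15.93 tcp [0.4299 0.1733 0.1848] phi 0.099 tilt [-0.0011 -0.0061] q6 1.62 F [-0.1 -0.8 -3.6] gap 0.0129
rel [0.0576 0.1054 0.0026] turn 0.008
```

step_arm(commands=[[0,0.015,0,0.008],[0,0.035,0.001,0.008],[0,0.058,0.0015,0.008],[0,0.08,0.002,0.008],[0,0.096,0.0026,0.008],[0,0.1054,0.0026,0.008],[0,0.1054,0.0026,0.008],[0,0.1054,0.0026,0.008]])

```text
t: 16.6
tcp_pos: [0.5341, 0.1803, 0.1841]
tool_rot: [0.474, 0.521, -0.48, 0.523]
force: [-1.4, 0.7, -2.9]
finger_gap: 0.149
```

```bash
python3 -c "
from h import *
go([.535,.1808,.127],.091)"
```

```text
t 16.6 tcp [0.5341 0.1803 0.1841] phi 0.0899 tilt [-0.0036 -0.0065] q6 1.62 F [-1.4  0.7 -2.9] gap 0.0128
rel [ 0.057   0.0012 -0.0008] turn -0.0011
```

step_arm(commands=[[0.01,0.001,-0.0008,0],[0.022,0.001,-0.0008,0],[0.035,0.001,-0.0008,0],[0.048,0.001,-0.0008,0],[0.058,0.001,-0.0008,0],[0.065,0.001,-0.0008,0],[0.068,0.001,-0.0008,0],[0.068,0.001,-0.0008,0]])

```text
t: 17.27
tcp_pos: [0.534, 0.1807, 0.1152]
tool_rot: [0.474, 0.522, -0.48, 0.522]
force: [-0.0, 0.4, -2.7]
finger_gap: 0.143
```

Run:
```python
from h import *
go([.535,.1808,.110],.091)
s=telemetry.sense(); c=cam("wrist"); im=optics.snapshot("wrist"); cv2.imwrite("pics/w10.png",im[:,:,::-1]); np.savez("w10.npz",K=c[0],o=c[1],A=c[2],p=s['tcp_pos'],r=s['tool_rot'])
cv2.imwrite("pics/w10c.png",cv2.resize(im[140:240,220:350,::-1],None,fx=6,fy=6,interpolation=cv2.INTER_CUBIC))
a=optics.snapshot("side"); b=optics.snapshot("scene")
np.save("side10.npy",a)
cv2.imwrite("pics/s10.png",cv2.resize(a[220:320,190:320,::-1],None,fx=6,fy=6,interpolation=cv2.INTER_CUBIC))
cv2.imwrite("pics/c10.png",cv2.resize(b[190:290,265:395,::-1],None,fx=6,fy=6,interpolation=cv2.INTER_CUBIC))
```

```text
t 17.27 tcp [0.534  0.1807 0.1152] phi 0.0899 tilt [-0.0056 -0.0067] q6 1.62 F [-0.   0.4 -2.7] gap 0.0122
rel [ 0.0052  0.001  -0.0001] turn -0.0011
```

View pics/w10c.png

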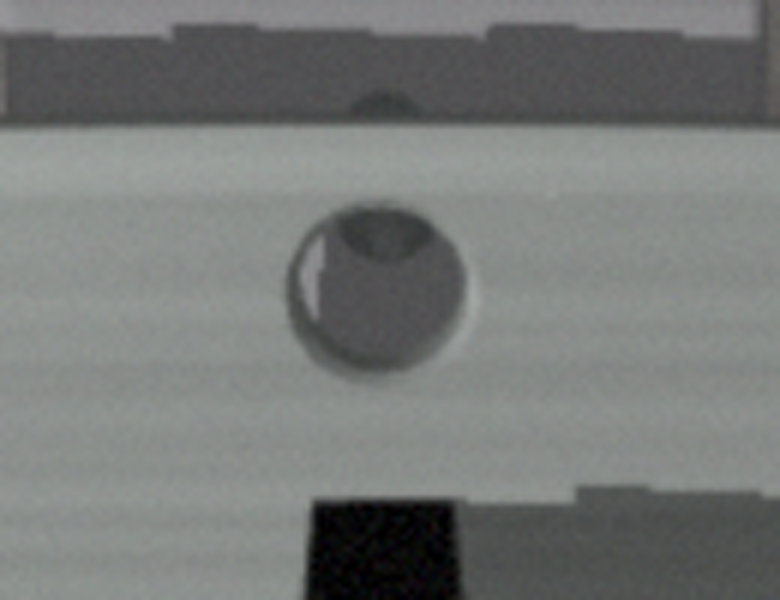

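View pics/s10.png

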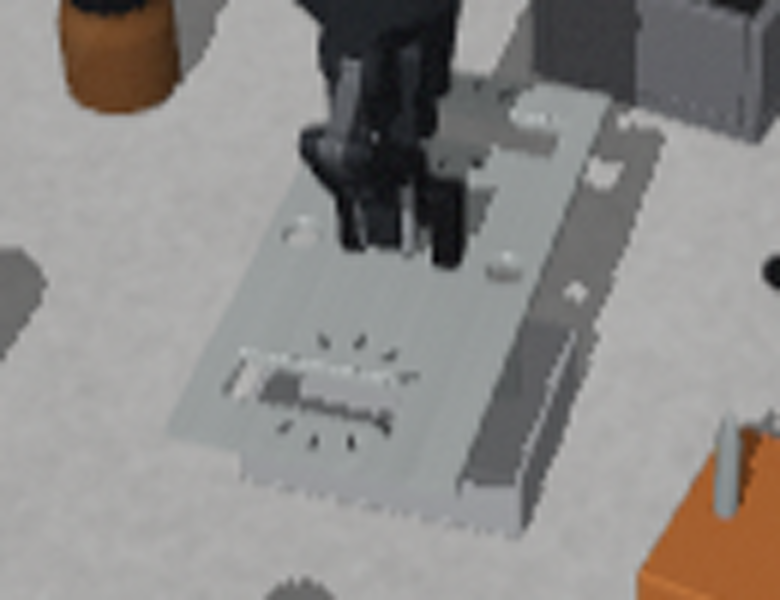

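View pics/c10.png

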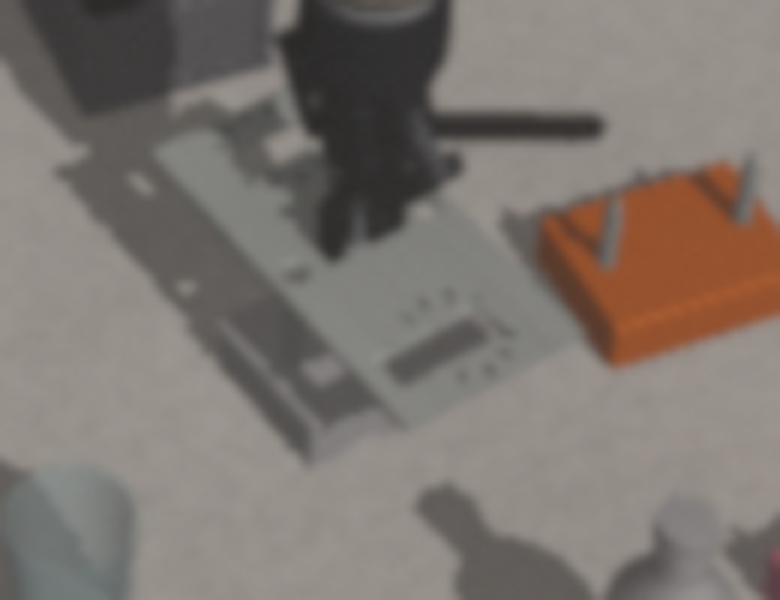

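Through the lid's front hole the pin's tip shows at crop (385,243), against an expected (380,241). That is about 0.4 mm sideways and well inside the clearance. Lowering slowly while I watch the force.

step_arm(commands=[[0.003,0,0.0004,0],[0.007,0,0.0004,0],[0.011,0,0.0004,0],[0.015,0,0.0004,0],[0.018,0,0.0004,0],[0.02,0,0.0004,0],[0.02,0,0.0004,0]])

```text
t: 18.0
tcp_pos: [0.5348, 0.1802, 0.0959]
tool_rot: [0.474, 0.521, -0.48, 0.523]
force: [0.8, -0.6, -3.2]
finger_gap: 0.148
```

Run:
```python
from h import *
go([.535,.1804,.0535],.091)
im=optics.snapshot("wrist"); 
cv2.imwrite("pics/w11c.png",cv2.resize(im[140:240,220:350,::-1],None,fx=6,fy=6,interpolation=cv2.INTER_CUBIC))
```

```text
t 18.0 tcp [0.5348 0.1802 0.0959] phi 0.0899 tilt [-0.0037 -0.0065] q6 1.62 F [ 0.8 -0.6 -3.2] gap 0.0127
rel [ 0.0424  0.0003 -0.0004] turn -0.0011
```

View pics/w11c.png

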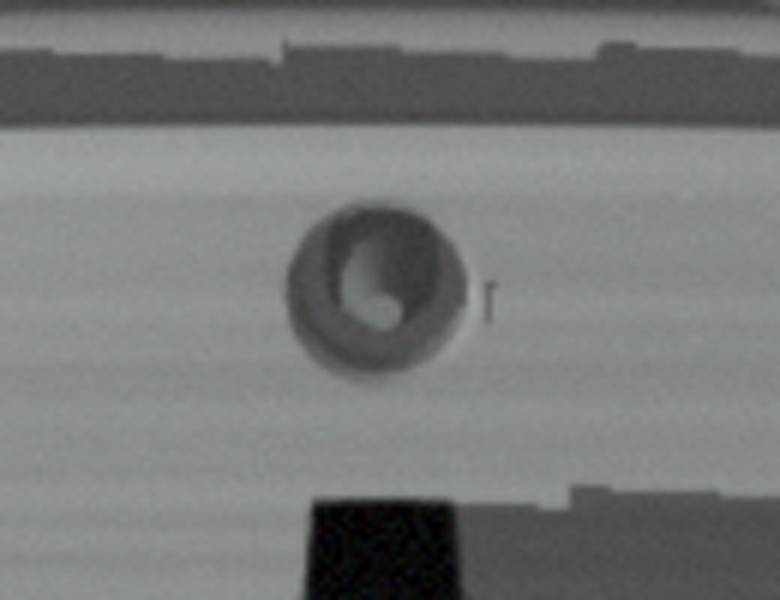

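The pin is inside the hole, with its tip at crop (383,312). The lid sits about 1 mm too far in +x, so I'll shift tool y by -1 mm and keep lowering.

step_arm(commands=[[0.001,-0.001,0.0003,0],[0.004,-0.001,0.0003,0],[0.008,-0.001,0.0003,0],[0.012,-0.001,0.0003,0],[0.016,-0.001,0.0003,0],[0.019,-0.001,0.0003,0],[0.021,-0.001,0.0003,0],[0.021,-0.001,0.0003,0]])

```text
t: 18.72
tcp_pos: [0.5337, 0.1797, 0.0746]
tool_rot: [0.474, 0.522, -0.48, 0.522]
force: [0.6, -0.3, -2.8]
finger_gap: 0.15
```

Run:
```python
from h import *
go([.535,.1804,.0535],.091)
im=optics.snapshot("wrist"); 
cv2.imwrite("pics/w12c.png",cv2.resize(im[140:240,220:350,::-1],None,fx=6,fy=6,interpolation=cv2.INTER_CUBIC))
```

```text
t 18.72 tcp [0.5337 0.1797 0.0746] phi 0.0899 tilt [-0.0043 -0.0065] q6 1.62 F [ 0.6 -0.3 -2.8] gap 0.0128
rel [ 0.0211  0.0015 -0.0007] turn -0.0011
```

View pics/w12c.png

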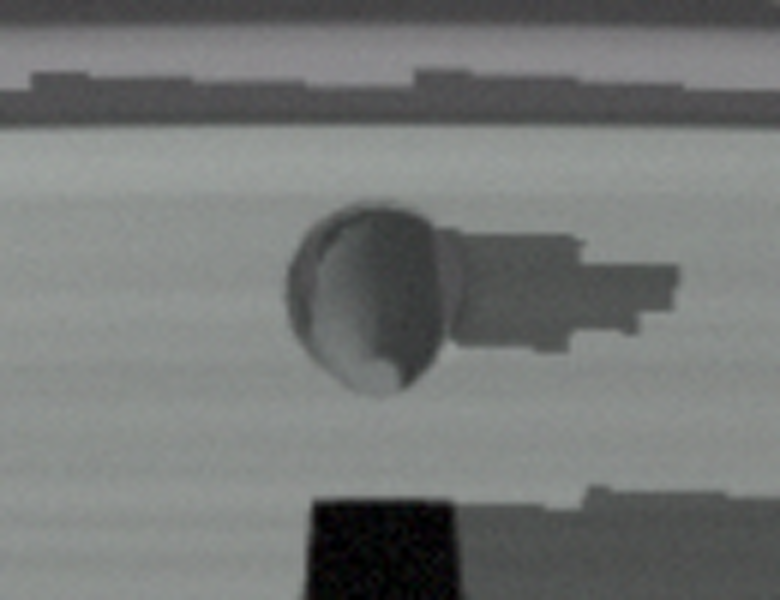

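Both pins are threaded: the underside is at about 58 mm with no contact force. I'll keep going to the block.

step_arm(commands=[[0.003,0,0,0],[0.007,0,0,0],[0.011,0,0,0],[0.014,0,0,0],[0.017,0,0,0],[0.018,0,0,0],[0.018,0,0,0]])

```text
t: 19.35
tcp_pos: [0.5335, 0.1796, 0.0564]
tool_rot: [0.474, 0.522, -0.48, 0.522]
force: [-1.0, 0.9, -2.8]
finger_gap: 0.146
```

Run:
```python
from h import *
go([.535,.1804,.0535],.091)
```

```text
t 19.35 tcp [0.5335 0.1796 0.0564] phi 0.0899 tilt [-0.0046 -0.0066] q6 1.62 F [-1.   0.9 -2.8] gap 0.0125
rel [ 0.0029  0.0016 -0.0007] turn -0.0011
```

step_arm(commands=[[0.001,0,0,0],[0.002,0,0,0],[0.003,0,0,0],[0.004,0,0,0],[0.0045,0,0,0],[0.0045,0,0,0]])

```text
t: 19.85
tcp_pos: [0.5336, 0.1795, 0.053]
tool_rot: [0.474, 0.521, -0.48, 0.523]
force: [-2.2, -0.9, 3.7]
finger_gap: 0.148
```

Run:
```python
from h import *
go([.535,.1804,.0535],.091)
```

```text
t 19.85 tcp [0.5336 0.1795 0.053 ] phi 0.09 tilt [-0.0041 -0.0067] q6 1.62 F [-2.2 -0.9  3.7] gap 0.0127
rel [-0.0005  0.0015 -0.0008] turn -0.001
```

The lid is seated: contact force is up at a TCP height of 53 mm, as predicted. Opening the jaw.

step_arm(commands=[[0,0,0,0],[0,0,0,0],[0,0,0,0],[0,0,0,0],[0,0,0,0]], jaw=0.045)

```text
t: 20.27
tcp_pos: [0.5337, 0.1795, 0.053]
tool_rot: [0.474, 0.521, -0.48, 0.523]
force: [-0.2, 0.7, 0.1]
finger_gap: 0.522
```

step_arm(commands=[[-0.01,0,0,0],[-0.03,0,0,0],[-0.06,0,0,0],[-0.09,-0.01,0,0],[-0.12,-0.03,0,0],[-0.14,-0.05,0,0],[-0.15,-0.06,0,0],[-0.15,-0.06,0,0]])

```text
t: 20.93
tcp_pos: [0.4733, 0.1753, 0.2062]
tool_rot: [0.475, 0.521, -0.479, 0.523]
force: [-0.4, 0.5, 0.1]
finger_gap: 0.53
```

Run:
```python
from h import *
go([.535,.1804,.0535],.091)
im=optics.snapshot("wrist"); a=optics.snapshot("side")
cv2.imwrite("pics/w13.png",im[:,:,::-1]); cv2.imwrite("pics/s13.png",a[:,:,::-1])
s=telemetry.sense(); c=cam("wrist"); np.savez("w13.npz",K=c[0],o=c[1],A=c[2])
```

```text
t 20.93 tcp [0.4733 0.1753 0.2062] phi 0.0906 tilt [-0.0006 -0.0061] q6 1.62 F [-0.4  0.5  0.1] gap 0.0452
rel [ 0.1527  0.0621 -0.0004] turn -0.0004
```

View pics/w13.png

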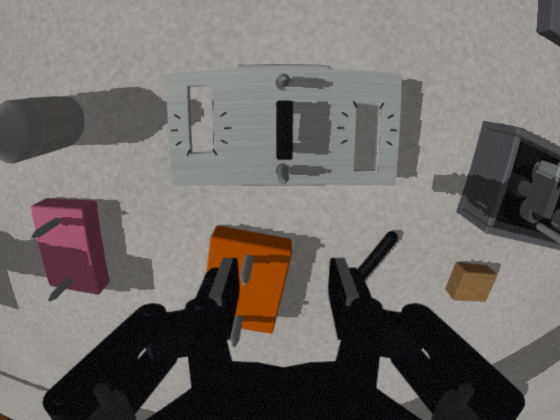

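View pics/s13.png

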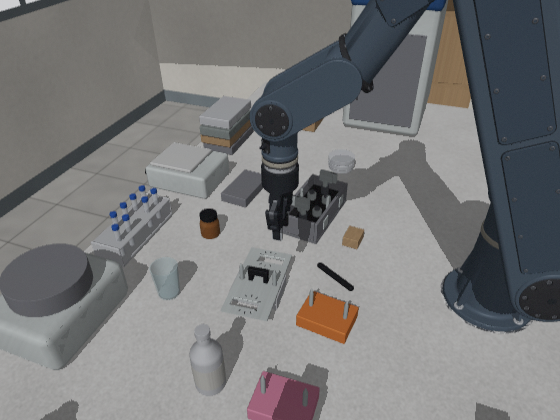

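The lid lies on the white stand with both pins through its holes, at wrist (283,82) and (283,172). The bystanders are where they started. I'll take a close crop to check lid height and dials.

Run:
```python
import cv2,numpy as np
a=cv2.imread("pics/s13.png"); g=lambda x,y,w,h,f:cv2.resize(a[y:y+h,x:x+w],None,fx=f,fy=f,interpolation=cv2.INTER_CUBIC)
cv2.imwrite("pics/s13c.png",np.hstack([g(215,235,80,85,4.9),g(275,165,80,85,4.9)]))
from h import *
from scipy.optimize import least_squares
f=np.load("w13.npz"); c=(f["K"],f["o"],f["A"])
obs=[((166,75),(.056,.113,.006)),((401,75),(.056,-.113,.006)),((397,185),(-.056,-.113,.006)),((171,184),(-.056,.113,.006))]
def fu(p):
    co,s=np.cos(p[2]),np.sin(p[2]); W=np.array([[p[0]+co*P[0]-s*P[1],p[1]+s*P[0]+co*P[1],P[2]+p[3]] for _,P in obs])
    return (proj("wrist",W,c)-np.array([o for o,_ in obs])).ravel()
q=least_squares(fu,[.533,.18,.087,.036]); print(q.x.round(4),fu(q.x).round(1))
```

```text
[0.5332 0.1785 0.089  0.0342] [ 0.  -1.4  0.6 -1.  -1.8  0.5  1.2  1.7]
```

View pics/s13c.png

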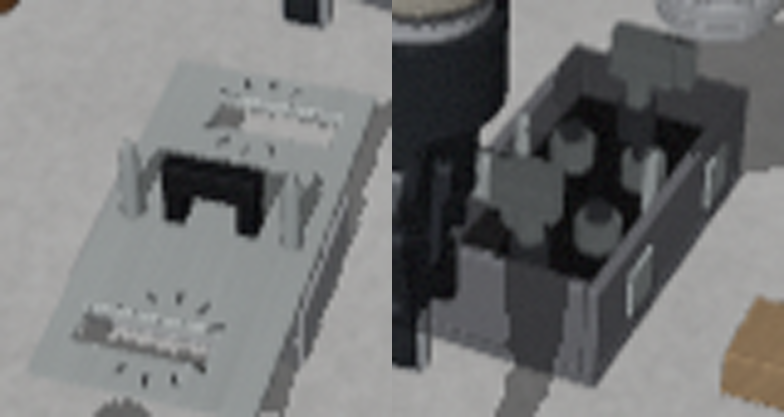

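```bash
python3 -c "
from station import manip; print(manip.sign_off())"
```

```text
the job is handed in; nothing more can be done
None
```

I turned both dials to open, one at a time. Then I lifted the lid straight up over them, carried it to the white stand, lowered it slowly over both pins and let go. I handed the job in at about 21 s; the sign-off gives no verdict.

**Dials:** both measured within about 0.025 rad of open before the lift. After the lift I only checked them by eye in the side view, where both bars still lie along the case's x.

**Lid on the stand:**
- Contact came at the expected height (tool at 53 mm), with no side force while threading the pins.
- Afterwards both pins showed through the holes and the lid looked flat.
- A rough fit to the last wrist picture put the lid about 1 mm sideways from the measured stand centre, at a yaw of 0.089 against 0.086 rad.
- The same fit put the underside at 34 mm instead of 36 mm. That is within what the pixel readings allow, and the contact height agrees with 36 mm.

**Surroundings:** the gripper ended clear of everything with no force on it. The bystanders looked unmoved in the side view; I did not measure them again.

**Disagreement:** the fixed cameras placed the case and stand 3 to 5 mm from where the wrist camera did. I followed the wrist camera, then corrected by watching the front pin through its hole.

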